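# Close the clamshell sockets of a burn-in board

### The job

The three chips lie ready in the burn-in board, so shut its sockets: run the fingertips along the row in one pass from the carrying-handle end to the gold-contact end, folding each brown lid over and pressing its bar down lightly until it clicks and stays shut, one lid after the other, keeping to the middle of the lids and not rising away from the row on the way. It is a job for the fingertips alone: do not grip, lift or shift the chips in the sockets or the things beside the board.

Things in the scene. Friction and masses are not known exactly. Their poses are not given: they have to be found in the camera images.
- bib: burn-in board, fixed to the green bench, whose top is at z = -0.007 m: dark green circuit board 222 x 84 mm, top 14 mm above the bench, three black clamshell sockets in a row. Origin on the bench under the middle of the row; x runs along the row from the black carrying handle (flat loop at x = -127 mm, 16 mm high) to the gold contacts (x = +127 mm), z up. Socket centres 1 to 3 at x = -62, 0, +62 mm, y = 0
- bar_1 (a point): top of the brown press bar of lid 1 (across the row, 8 mm thick, 32 mm long, 34 mm from the hinge axis, at the top of the lid's ramp). Lid shut: 41 mm above the bench at board x = -49 mm; it goes 3 mm lower to a hard stop; latching takes 3 to 8 N. Fingertips moving along board +x, lowest face 38.5 to 41 mm above the bench, fold the lid down, ride over the bar and latch it
- bar_2 (a point): top of the brown press bar of lid 2 (across the row, 8 mm thick, 32 mm long, 34 mm from the hinge axis, at the top of the lid's ramp). Lid shut: 41 mm above the bench at board x = 13 mm; it goes 3 mm lower to a hard stop; latching takes 3 to 8 N. Fingertips moving along board +x, lowest face 38.5 to 41 mm above the bench, fold the lid down, ride over the bar and latch it
- bar_3 (a point): top of the brown press bar of lid 3 (across the row, 8 mm thick, 32 mm long, 34 mm from the hinge axis, at the top of the lid's ramp). Lid shut: 41 mm above the bench at board x = 75 mm; it goes 3 mm lower to a hard stop; latching takes 3 to 8 N. Fingertips moving along board +x, lowest face 38.5 to 41 mm above the bench, fold the lid down, ride over the bar and latch it
- lid_1 (a joint): angle of lid 1 (rad): 0 shut, about 0.01 in its latch, starts open at 1.35 to 1.75 (free end up to 80 mm above the bench). Hinge across the row at board x = -83 mm, 31 mm above the bench; lid 32 mm wide, 44 mm long, folds towards the gold contacts. A spring reopens it to 1 rad or more unless latched. Latch, past the free end: at most 37 mm above the bench
- lid_2 (a joint): angle of lid 2 (rad): 0 shut, about 0.01 in its latch, starts open at 1.35 to 1.75 (free end up to 80 mm above the bench). Hinge across the row at board x = -21 mm, 31 mm above the bench; lid 32 mm wide, 44 mm long, folds towards the gold contacts. A spring reopens it to 1 rad or more unless latched. Latch, past the free end: at most 37 mm above the bench
- lid_3 (a joint): angle of lid 3 (rad): 0 shut, about 0.01 in its latch, starts open at 1.35 to 1.75 (free end up to 80 mm above the bench). Hinge across the row at board x = 41 mm, 31 mm above the bench; lid 32 mm wide, 44 mm long, folds towards the gold contacts. A spring reopens it to 1 rad or more unless latched. Latch, past the free end: at most 37 mm above the bench
- chip_1: loose dark grey chip 20 x 20 x 4 mm lying in the pocket of socket 1; origin under its centre, 21.5 mm above the bench
- chip_2: loose dark grey chip 20 x 20 x 4 mm lying in the pocket of socket 2; origin under its centre, 21.5 mm above the bench
- chip_3: loose dark grey chip 20 x 20 x 4 mm lying in the pocket of socket 3; origin under its centre, 21.5 mm above the bench
- tweezers: steel tweezers 11 x 122 x 9 mm, loose, lying past the gold-contact end of the board; origin under its middle
- marker: white marker pen with black cap, 13 x 131 x 13 mm, loose, lying on the -y side of the board, near the press; origin under its middle
- flux_pot: red-lidded cream pot, 44 mm across and 35 mm high, loose, standing past the gold-contact end of the board; origin under its centre
- terminal: small green terminal block 14 x 26 x 12 mm, loose, standing past the gold-contact end of the board; origin under its centre

How it is judged:
By the outcome, as a careful person would: the job done as asked, in the order asked, and still so for the second after the job is handed in, with the robot touching nothing.
It also fails if it takes over 40 s, if anything falls off the work surface, if the arm or the gripper's body presses on something with over 40 N, if the wrist force passes 120 N, or if a joint passes its speed limit or range.

### The arm

A 7-joint arm with a two-finger parallel gripper is mounted at the origin on a cart in front of the work surface, level with it; the furniture and walls round the work are solid. World frame = base frame: x ahead of the robot, y to its left, z up, the work surface at z = 0. Lengths are in m, angles in rad, forces in N, time in s.
With the tool pointing down it reaches from about 0.35 to 0.9 m from the base axis. Payload 19.9 kg.
Tool frame: the origin (TCP) lies between the finger pads; the fingertips stand 19 mm ahead of it and the grasp point (between the pads) is the TCP; z points along the fingers, y is the direction in which the jaws open and shut (so a half turn about z gives the same grasp; the last joint's range is limited). The gripper opens to 94 mm and grips with 3 to 60 N. Pads are 16 mm wide; open, the fingers measure 119 mm over their backs; the gripper's body (75 mm by 177 mm) begins 78 mm behind the grasp point.
Start: joints at [-1.179, 0.417, -0.01, 1.614, 0.005, 1.111, -0.053], TCP at [0.262, 0.567, 0.224] pointing down, gripper open.
Joint ranges: [-2.81, 2.81], [-0.39, 2.02], [-1.27, 1.25], [0.06, 2.57], [-1.19, 4.33], [0.19, 2], [-2.82, 2.82]. Speed limits (rad/s): [1.89, 1.89, 2.39, 2.39, 3.01, 3.01, 3.01].

### API

Orientations are given as a 3x3 rotation matrix whose columns are the frame's x, y, z axes.
In Python, from rig import robot gives the robot as it stands. Calls block until the motion is done:
- robot.move_ptp(position, orientation): joint-space move of the TCP to a pose.
- robot.move_linear(position, velocity=0.15, frame=None, threshold=None): straight line of the TCP; frame=None keeps the orientation; velocity is the mean speed in m/s. With threshold (N) it stops when the force on the tool has changed by that much, and returns True; else False.
- robot.goto_joints(angles): joint-space move.
- robot.gripper_to(opening): finger opening in m; the grip force is fixed at half the most; returns when the fingers have stopped.
- robot.pause(seconds).
- robot.ik(position, orientation): joint angles nearest the present ones, or None.
- robot.get_state(): the state.
- robot.grab_frame(name): name is "scene" or "top" or "wrist"; returns the picture (400x640x3 uint8, red, green, blue); there is no depth.
- robot.camera_info(name): a dict with "fx", "fy", "cx", "cy" (pixels), "rvec" (rotation vector, rad) and "tvec" (3), from world to camera coordinates, as OpenCV has them. Camera axes: x right, y down, z forward; pixel columns grow to the right and rows downward; lengths in m; the calibration is good to about 2 mm. A picture is of the moment at which its call begins: read the wrist's pose just before it. camera_info takes no time and is no camera call; for the wrist camera it gives the pose at the moment of the call.
A pose or a line that the arm cannot do raises robot.PlanningError and nothing moves.
- robot.sign_off(): hands the job in, once; it reports no verdict.
The state is a dict: "time": time; "qpos": joint angles; "joint_vel": joint speeds; "effort": joint torques, N m; "ee_pos": TCP position; "tool_rot": TCP orientation; "force": force on the tool from outside, world axes, zero at the start; "moment": the same for the moment, N m; "opening": finger opening in m.
Only numpy, scipy, OpenCV 4.12 (cv2) and the standard library are available. Lean on these libraries where they do the work, as an engineer would, in place of code of your own. Each camera call takes 0.05 s, during which the arm holds its last target. There are 200 camera calls.

## Working session

There is one attempt and no reset: what is moved stays moved. The work goes in short steps, each a Python script; the robot and the scene stay as the last script left them, time stands still between calls to the robot, and variables do not carry over. Pictures are saved under pics/ and viewed, about 8 in all and at most 12, crops included, and the job is handed in when it is done.

```bash
mkdir -p pics; ls
python3 - <<'E'
from rig import robot
import cv2,numpy as np
for n in("scene","top"):
    cv2.imwrite(f"pics/{n}0.png",robot.grab_frame(n)[:,:,::-1])
    c=robot.camera_info(n);R=cv2.Rodrigues(np.array(c["rvec"]))[0]
    print(n,c,-R.T@np.array(c["tvec"]))
s=robot.get_state();print(s["time"],s["ee_pos"],s["tool_rot"],s["force"],s["opening"])
E
```

```text
pics
scene {'fx': 427.650991780304, 'fy': 427.650991780304, 'cx': 325.0398599676389, 'cy': 194.00457804438824, 'rvec': array([ 1.83281629,  1.47080005, -0.69345143]), 'tvec': array([ 0.21998978, -0.26633302,  1.28085699])} [ 1.08552582 -0.47553589  0.59617341]
top {'fx': 426.81995301773065, 'fy': 426.81995301773065, 'cx': 319.6510559236322, 'cy': 199.29114094874552, 'rvec': array([ 2.16722793, -2.14174328,  0.19333115]), 'tvec': array([-0.34680477,  0.44876089,  0.87821961])} [ 0.31365777 -0.31769537  0.94531371]
0.1 [0.26199312 0.56708695 0.22391213] [[-9.07817338e-01  4.19365628e-01 -3.89335526e-04]
 [ 4.19365802e-01  9.07816761e-01 -1.02585720e-03]
 [-7.67639331e-05 -1.09456496e-03 -9.99999398e-01]] [ 0.10112853 -0.59498239  0.01627494] 0.0939560250790253
```

View pics/top0.png

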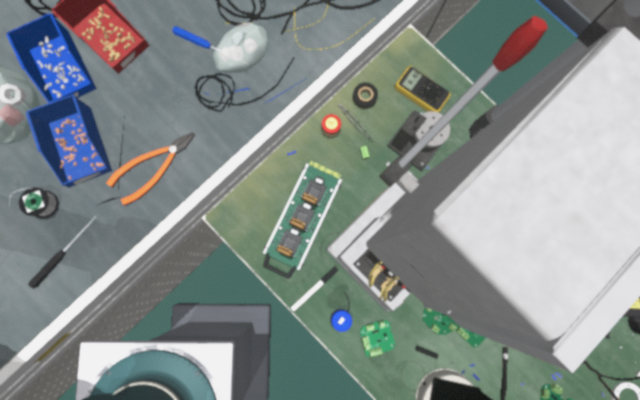

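View pics/scene0.png

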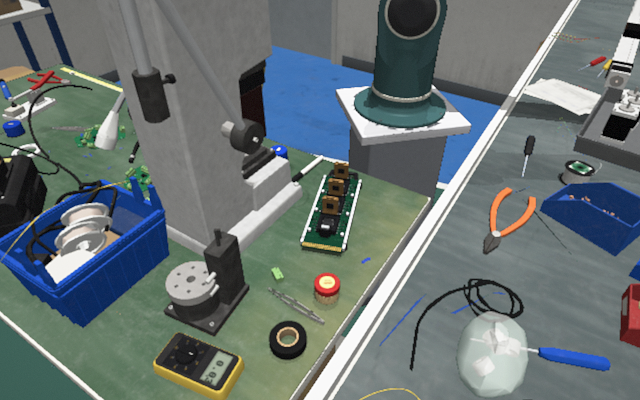

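Top: the board's handle is at about (280,265), the gold contacts at (325,168), and the press sits just right of it. Scene: three brown lids stand open in the row. Next I'll measure the board.

```bash
cat > h.py <<'E'
import cv2,numpy as np
from rig import robot
def ray(c,uv,z):
    R=cv2.Rodrigues(np.array(c["rvec"]))[0];t=np.array(c["tvec"])
    o=-R.T@t;d=R.T@np.array([(uv[0]-c["cx"])/c["fx"],(uv[1]-c["cy"])/c["fy"],1])
    return o+d*(z-o[2])/d[2]
def proj(c,p):
    K=np.array([[c["fx"],0,c["cx"]],[0,c["fy"],c["cy"]],[0,0,1.]])
    return cv2.projectPoints(np.array(p,float).reshape(-1,1,3),np.array(c["rvec"]),np.array(c["tvec"]),K,None)[0][:,0]
E
python3 - <<'E'
from h import *
im=cv2.imread("pics/top0.png");c=robot.camera_info("top")
# rough estimate from clicked ends; brown blobs
a=ray(c,(281,265),.007);b=ray(c,(325,168),.007);print(a,b,np.linalg.norm(b-a))
hsv=cv2.cvtColor(im,cv2.COLOR_BGR2HSV)
x0,y0,x1,y1=240,150,370,320
w=cv2.inRange(hsv,(0,0,190),(180,60,255))
m=np.zeros_like(w);m[y0:y1,x0:348]=255
n,l,st,ce=cv2.connectedComponentsWithStats(w&m)
for i in range(1,n):
    if st[i,4]>15:print("white",st[i],ce[i])
br=cv2.inRange(hsv,(5,90,60),(20,255,220))&m
n,l,st,ce=cv2.connectedComponentsWithStats(br)
for i in range(1,n):
    if st[i,4]>8:print("brown",st[i],ce[i])
A=cv2.resize(im[150:290,240:350],None,fx=4,fy=4,interpolation=cv2.INTER_CUBIC)
s=cv2.imread("pics/scene0.png")
B=cv2.resize(s[145:285,280:365],None,fx=4,fy=4,interpolation=cv2.INTER_CUBIC)
cv2.imwrite("pics/crop1.png",np.hstack([A,B]))
E
```

```text
[ 0.31244797 -0.25988327  0.007     ] [ 0.52917037 -0.35366386  0.007     ] 0.23614274279331712
white [240 150  16  14 119] [244.82352941 154.4789916 ]
white [263 164  46  90 354] [285.96610169 207.71751412]
white [316 179   6   4  20] [318.7 180.4]
white [297 179  45  91 342] [318.61111111 223.85380117]
white [304 204   6   5  22] [306.5        205.81818182]
white [291 230   7   5  24] [293.95833333 231.625     ]
white [329 230  19  27 251] [339.52988048 244.41035857]
white [341 250   7  14  55] [345.07272727 256.49090909]
white [291 281  32  30 216] [306.5 295.5]
brown [303 194  14  10  83] [309.36144578 198.45783133]
brown [291 219  14  10  87] [297.27586207 223.31034483]
brown [277 246  15  10  87] [284.29885057 250.54022989]
```

View pics/crop1.png

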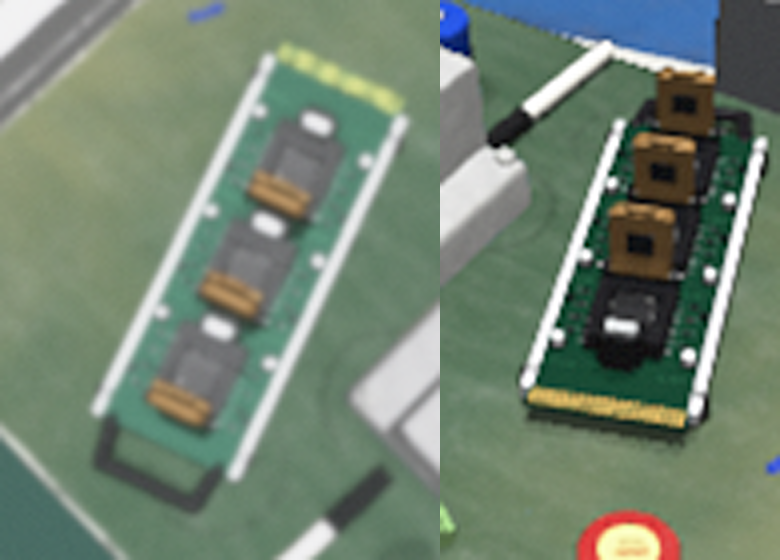

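Crop: white rails run along both long board edges, and white latches mark each socket's gold end. The rails give me the board's pose, so I'll use them in both views.

Run:
```python
from h import *
def rails(n,rois):
    im=cv2.imread(f"pics/{n}0.png");hsv=cv2.cvtColor(im,cv2.COLOR_BGR2HSV);w=cv2.inRange(hsv,(0,0,170),(180,60,255))
    out=[]
    k,l,st,ce=cv2.connectedComponentsWithStats(w)
    for r in rois:
        sub=l[r[1]:r[3],r[0]:r[2]];i=max((i for i in np.unique(sub) if i),key=lambda i:(sub==i).sum())
        ys,xs=np.nonzero(l==i);p=np.c_[xs,ys].astype(np.float32)
        vx,vy,x,y=cv2.fitLine(p,cv2.DIST_HUBER,0,.01,.01).ravel()
        t=(p-[x,y])@[vx,vy];print(n,st[i]);out+=[(x+vx*t.min(),y+vy*t.min()),(x+vx*t.max(),y+vy*t.max())]
    return out
ct=robot.camera_info("top");cs=robot.camera_info("scene")
rt=rails("top",[(263,164,309,254),(297,179,342,270)])
rs=rails("scene",[(300,174,330,245),(345,176,375,252)])
for c,r in((ct,rt),(cs,rs)):
  for z in(.007,.013):
    P=np.array([ray(c,p,z) for p in r]);
    d=[P[1]-P[0],P[3]-P[2]]
    print(z,P.mean(0).round(4),[np.linalg.norm(v).round(4) for v in d],[np.degrees(np.arctan2(v[1],v[0])).round(2) for v in d],"w",np.linalg.norm(P[:2].mean(0)-P[2:].mean(0)).round(4))
# latches at ~35mm above bench, z=.028 (top)
im=cv2.imread("pics/top0.png");hsv=cv2.cvtColor(im,cv2.COLOR_BGR2HSV)
for uv in((318.7,180.4),(306.5,205.8),(293.96,231.6)):print("latch",ray(ct,uv,.029).round(4))
```

```text
top [263 163  47  91 444]
top [297 178  45  92 434]
scene [300 175  26  67 238]
scene [342 179  20  70 227]
0.007 [ 0.422 -0.305  0.007] [np.float64(0.2234), np.float64(0.2228)] [np.float64(-24.82), np.float64(-24.5)] w 0.0809
0.013 [ 0.4213 -0.305   0.013 ] [np.float64(0.222), np.float64(0.2214)] [np.float64(-24.82), np.float64(-24.5)] w 0.0804
0.007 [ 0.4236 -0.3042  0.007 ] [np.float64(0.2207), np.float64(0.2235)] [np.float64(155.25), np.float64(155.24)] w 0.0819
0.013 [ 0.4304 -0.3059  0.013 ] [np.float64(0.2185), np.float64(0.2213)] [np.float64(155.25), np.float64(155.24)] w 0.0811
latch [ 0.4961 -0.3392  0.029 ]
latch [ 0.4397 -0.3134  0.029 ]
latch [ 0.3835 -0.2873  0.029 ]
```

```bash
cat >> h.py <<'E'
th=np.radians(-24.75);D=np.array([np.cos(th),np.sin(th),0]);N=np.array([-D[1],D[0],0]);O=np.array([.4225,-.3045,-.007])
def B(x,y,h):return O+x*D+y*N+np.array([0,0,h])
def rot(s):
    y=s*D;z=np.array([0,0,-1.]);return np.c_[np.cross(y,z),y,z]
E
python3 - <<'E'
from h import *
c=robot.camera_info("top")
for z in(0,.05,.1):
    p=ray(c,(328,250),z)-O;print("foot corner",z,(p@D).round(3),(p@N).round(3))
for s in(1,-1):
  for x,h in((-.137,.19),(-.137,.0585),(0,.0585),(.108,.0585),(.108,.2)):
    q=robot.ik(B(x,0,h),rot(s));print(s,x,h,B(x,0,h).round(3),None if q is None else np.round(q,2))
E
```

```text
foot corner 0 -0.045 -0.084
foot corner 0.05 -0.048 -0.083
foot corner 0.1 -0.05 -0.081
1 -0.137 0.19 [ 0.298 -0.247  0.183] [-0.25  0.03  0.89  2.23 -0.03  0.9   0.22]
1 -0.137 0.0585 [ 0.298 -0.247  0.052] [-0.16  0.44  0.9   2.33 -0.61  0.62  0.78]
1 0 0.0585 [ 0.422 -0.304  0.052] [ 0.12  0.54  0.56  2.01 -0.43  0.7   0.52]
1 0.108 0.0585 [ 0.521 -0.35   0.052] [-0.05  0.81  0.86  1.75 -0.75  0.94  0.69]
1 0.108 0.2 [ 0.521 -0.35   0.193] [-0.06  0.59  0.86  1.66 -0.49  1.12  0.51]
-1 -0.137 0.19 [ 0.298 -0.247  0.183] None
-1 -0.137 0.0585 [ 0.298 -0.247  0.052] [-0.29  0.54  1.09  2.33 -0.79  0.7  -2.19]
-1 0 0.0585 [ 0.422 -0.304  0.052] [-0.23  0.79  1.08  2.02 -0.91  0.92 -2.22]
-1 0.108 0.0585 [ 0.521 -0.35   0.052] [-0.16  0.95  1.08  1.75 -0.96  1.07 -2.31]
-1 0.108 0.2 [ 0.521 -0.35   0.193] [-0.18  0.7   1.08  1.66 -0.66  1.19 -2.5 ]
```

Run:
```python
from h import *
robot.gripper_to(0.0)
robot.move_ptp(B(-.137,0,.19),rot(1))
s=robot.get_state();print(s["time"],s["ee_pos"]-B(-.137,0,.19),s["qpos"].round(2) if hasattr(s["qpos"],"round") else s["qpos"],s["opening"],s["force"])
c=robot.camera_info("wrist");im=robot.grab_frame("wrist")[:,:,::-1].copy()
for x in(-.049,.013,.075):
    for p in proj(c,[B(x,-.016,.041),B(x,.016,.041)]):cv2.circle(im,tuple(int(v) for v in p),2,(0,0,255),-1)
for x in(-.111,.111):
    for p in proj(c,[B(x,-.042,.014),B(x,.042,.014)]):cv2.circle(im,tuple(int(v) for v in p),2,(255,0,255),-1)
cv2.imwrite("pics/w1.png",im)
```

```text
4.3917 [4.88239137e-04 2.53909755e-04 6.04873579e-05] [-0.25  0.03  0.89  2.23 -0.03  0.9   0.22] 0.000517810360496385 [-0.0612462  -0.17567186 -0.01654166]
```

View pics/w1.png

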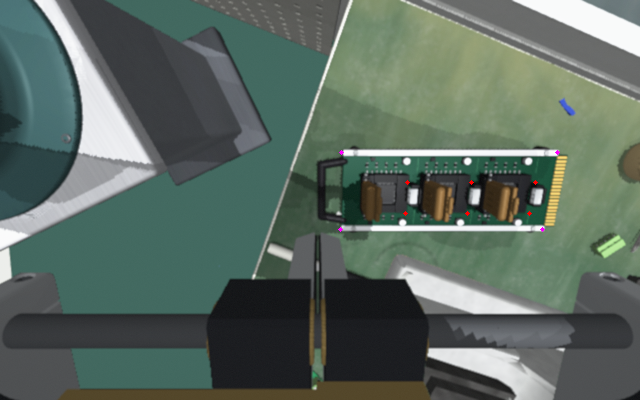

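The projected board corners (magenta) sit on the rail ends, around (341,152), (558,152) and (543,229). The bars line up with the sockets, so the pose holds. I'll go down and sweep the first lid.

Run:
```python
from h import *
H=.0395+.019
def say(m):
    s=robot.get_state();p=s["ee_pos"]-O;print(m,round(s["time"],2),(p@D).round(4),(p@N).round(4),"tip h",(p[2]-.019).round(4),s["force"].round(1))
say("hover")
print(robot.move_linear(B(-.137,0,H),.12,threshold=15));say("down")
print(robot.move_linear(B(-.045,0,H),.04,threshold=40));say("lid1")
cv2.imwrite("pics/s1.png",cv2.resize(robot.grab_frame("scene")[120:290,250:400,::-1],None,fx=3.5,fy=3.5))
```

```text
hover 4.44 -0.1367 0.0004 tip h 0.171 [-0.3  0.2  0.5]
False
down 5.69 -0.1367 -0.0 tip h 0.0399 [-0.6 -0.1  0.5]
False
lid1 8.14 -0.0451 -0.0 tip h 0.0395 [-0.1 -0.   0.3]
```

View pics/s1.png

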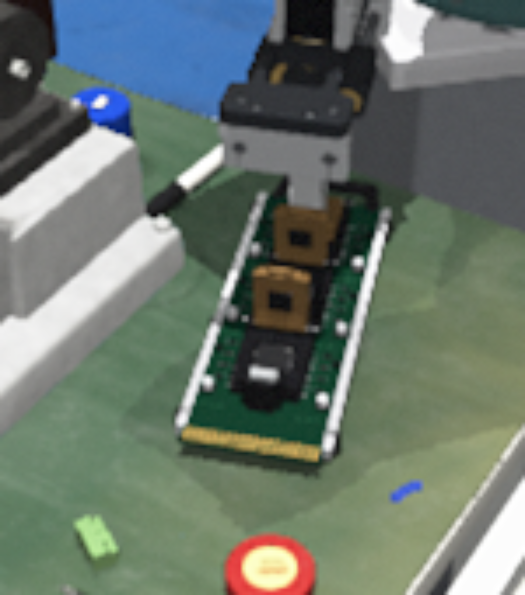

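Scene: the finger is behind lid 2 and lid 1 is hidden. The force is near zero, so I'll check from the wrist before going on.

Run:
```python
from h import *
im=robot.grab_frame("wrist")[:,:,::-1];t=robot.grab_frame("top")[:,:,::-1]
cv2.imwrite("pics/w2.png",np.vstack([cv2.resize(im[100:330,160:500],None,fx=1.6,fy=1.6),cv2.resize(t[160:220,240:376],None,fx=4,fy=3.4)]) )
s=robot.get_state();print(s["force"],s["moment"],s["effort"])
```

```text
[-0.45658125 -0.31068185 -0.69466633] [-0.03878836  0.09624916  0.00588574] [ 9.11663265e-04 -6.51276970e+01  1.30215293e+01 -2.59689349e+01
 -1.89601060e-02  5.64388640e-02  2.13966250e-04]
```

View pics/w2.png

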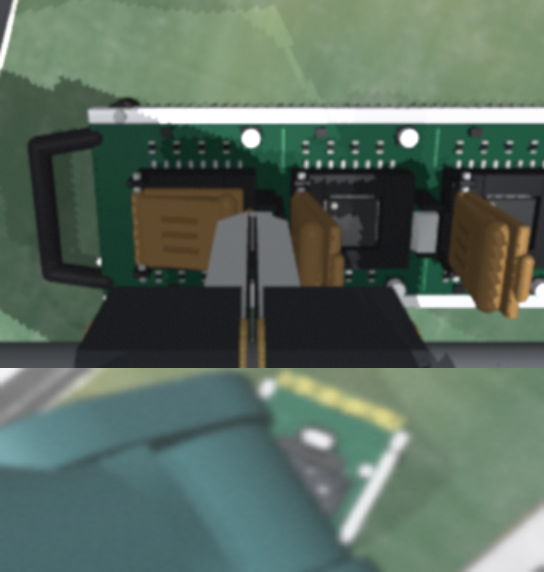

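Wrist: lid 1 lies flat at columns 135-243, with the finger past its bar. I'll edge on a little to confirm it stays down once released.

Run:
```python
from h import *
H=.0395+.019
print(robot.move_linear(B(-.020,0,H),.04,threshold=40))
s=robot.get_state();print(s["time"],s["ee_pos"]-B(-.02,0,H),s["force"].round(1))
im=robot.grab_frame("wrist")[:,:,::-1]
cv2.imwrite("pics/w3.png",cv2.resize(im[100:330,100:500],None,fx=1.6,fy=1.6))
```

```text
False
9.0667 [ 3.34333719e-04 -1.46024099e-04  5.19478392e-05] [-1.4  0.6  1.8]
```

View pics/w3.png

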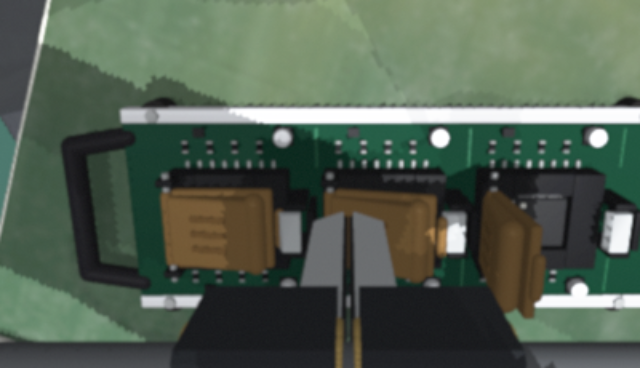

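Lid 1 (162-274, 230) stays flat with the finger clear of it, and lid 2 is folding. I'll finish the pass at the same height, then rise.

Run:
```python
from h import *
H=.0395+.019
for x in(.0415,.104):
    print(robot.move_linear(B(x,0,H),.04,threshold=40))
    s=robot.get_state();print(s["time"],(s["ee_pos"]-B(x,0,H)).round(4),s["force"].round(1))
    cv2.imwrite(f"pics/w_{x}.png",cv2.resize(robot.grab_frame("wrist")[100:330,0:500,::-1],None,fx=1.5,fy=1.2))
cv2.imwrite("pics/w4.png",np.vstack([cv2.imread(f"pics/w_{x}.png") for x in(.0415,.104)]))
```

```text
False
10.8083 [-0. -0.  0.] [-3.4  0.2  1.8]
False
12.575 [-0.0001  0.      0.    ] [-0.1 -0.1  0. ]
```

View pics/w4.png

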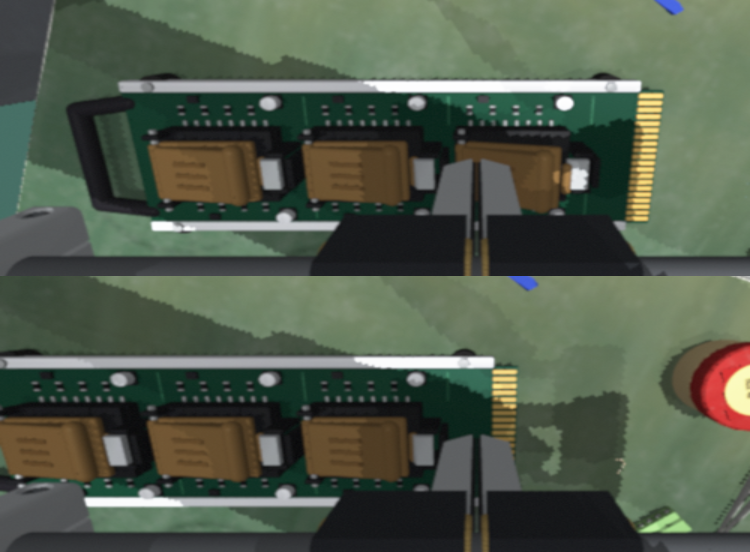

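All three lids are flat, with their latches visible beside them, and the finger is past lid 3. I'll rise and check again.

Run:
```python
from h import *
robot.move_linear(B(.104,0,.2),.1);robot.pause(.5)
s=robot.get_state();print(s["time"],s["force"].round(1))
a=cv2.resize(robot.grab_frame("scene")[120:320,240:400,::-1],None,fx=2.5,fy=2.5)
b=cv2.resize(robot.grab_frame("wrist")[:,:400,::-1],(400,500)[0:2])
cv2.imwrite("pics/f.png",np.hstack([a,b]))
```

```text
14.6917 [ 0.2 -0.2  0.1]
```

View pics/f.png

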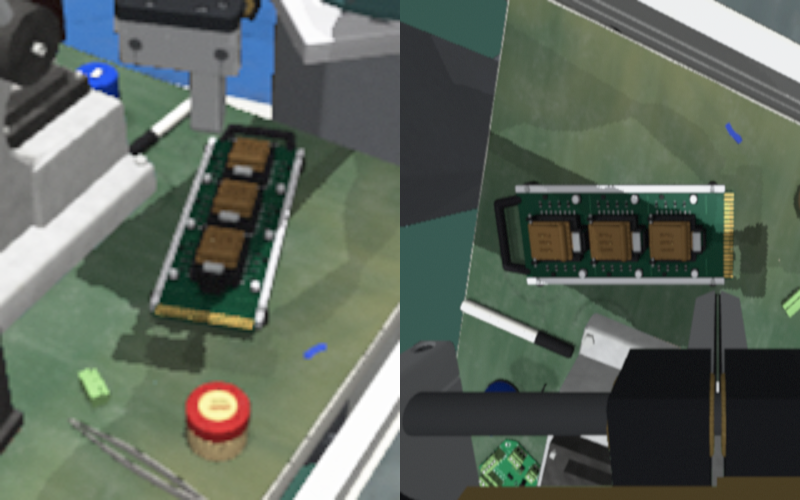

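Both views show all three lids shut, and the things beside the board where they were.

```bash
python3 -c "
from rig import robot
robot.sign_off()"
```

```text
the job is handed in; nothing more can be done
```

All three lids are shut and the job is handed in, after about 15 s of robot time.

- **How it was done:** I found the board from its white rails in two camera views, which agreed to about 2 mm. With the fingers closed, I made one straight pass from the handle end to the gold contacts. The fingertips stayed 39.5 mm above the bench and on the middle of the lids, without rising. I stopped three times on the way to check.
- **Last checks:** After I raised the arm, the scene and wrist pictures showed all three lids lying flat beside their latches. The pot, terminal block, tweezers and marker appeared undisturbed, and the robot was clear with about 0 N on the tool.
- **Forces:** Every reading at the stops was below 4 N. I did not record the force while moving, so the click at each bar was not measured. I judge the lids latched because they stayed flat with nothing touching them.

The chips are hidden under the shut lids, so I could not check them by eye.

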